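Close up a gel casting frame, flip out its leg and hold it upright

ROBOT

A 6-joint arm with a two-finger parallel gripper is mounted at the origin on a cart in front of the work surface, level with it; the furniture and walls round the work are solid. World frame = base frame: x ahead of the robot, y to its left, z up, the work surface at z = 0. Lengths are in m, angles in degrees, forces in N, time in s.
With the tool pointing down it reaches from about 0.25 to 0.775 m from the base axis. Payload 4 kg.
Tool frame: the origin (TCP) lies between the finger pads; the fingertips stand 17 mm ahead of it and the grasp point (between the pads) lies 2 mm behind it (env.nose_length is the distance from the TCP to the fingertips, in m); z points along the fingers, y is the line along which they close (so a half turn about z gives the same grasp; the last joint's range is limited). The gripper opens to 94 mm and grips with 3 to 60 N. Pads are 16 mm wide; open, the fingers measure 119 mm over their backs; the gripper's body (75 mm by 177 mm) begins 78 mm behind the grasp point.
Start: joints at [-71.855, 4.996, 78.535, -0, 96.463, -5.907], TCP at [0.224, -0.502, 0.223] pointing down, gripper open.
Joint ranges: [-177.83, 177.83], [-43.37, 116.18], [15.69, 146.23], [-61.86, 241.86], [9.47, 152.12], [-147.06, 147.06]. Speed limits (degrees/s): [159.86, 159.86, 180, 180, 180, 180].

INTERFACE

Orientations are given as [roll, pitch, yaw] about the fixed x, y, z axes, in that order (R = Rz(yaw) Ry(pitch) Rx(roll)).
In Python, from station import env gives the robot as it stands.
- The arm moves only by the tool play_rows, never from a script. Its argument "deltas" is a list that holds one entry, the list of rows, each a list of 5 numbers: the closure, from 0 (fully open) to 1 (shut), then the shift along the tool's x, y, z in mm, then the turn about the tool's z in degrees. In form: [[[hand, tx, ty, tz, spin], ...]]. A call has 1 to 8 rows; each row is the pose to reach, as a shift and turn from the pose commanded when the call began, along the tool's axes at that moment; what a row does not reach only later rows make up. A row lasts 1/12 s, in which the tool goes at most 41.7 mm and 7.16 degrees, less where a joint would pass 70% of its speed; a pose out of reach is approached as far as the arm can. A call with a gripper value outside its range is refused whole. The fingers move at their own pace and stop on an object; the grip force is fixed at half the most. Time passes only in rows, so rows that repeat a pose let the fingers close. It gives the time, the measured TCP pose, the force, the opening and the grip force at its end, in the units of the state.
- env.get_obs(): the state, without advancing time (a new reading comes with each control period).
- env.camera(name): name is "side" or "top" or "wrist"; returns a dict with "frame" (400x640x3 uint8, red, green, blue), "depth" (400x640 float32, m along the optical axis (not along the pixel's ray), 0 where there is no reading), "mtx" (3x3 intrinsics, pixels), "k1" (the pictures are not rectified: a ray, as slopes to the right and down, at radius r is drawn at 1 + k1 r^2 times it, then the intrinsics apply), "extrinsics" (4x4, takes a point from world to camera coordinates). Camera axes: x right, y down, z forward; pixel columns grow to the right and rows downward; lengths in m; the calibration is good to about 2 mm. A picture is of the moment at which its call begins.
- env.close_job(): hands the job in; it is judged then, once.
The state is a dict: "clock": time; "joints": joint angles; "joint_vel": joint speeds; "joint_efforts": joint torques, N m; "eef_pos": TCP position; "ee_rot": TCP orientation; "wrist_force": force on the tool from outside, world axes, zero at the start; "torque": the same for the moment, N m; "opening": opening from 0.0 (shut) to 1.0 (fully open); "grasp_force": force on a finger pad.
Only numpy, scipy, OpenCV 4.12 (cv2) and the standard library are available. Lean on these libraries where they do the work, as an engineer would, in place of code of your own. Each camera call takes 0.05 s, during which the arm holds its last target. There are 200 camera calls.

TASK

The glass has just been laid in the gel casting frame, which lies on its face on the bench: first swing the orange clamp over onto the glass until it is fully shut, then flip the black-sleeved wire leg over its centre until it is fully out. After that raise the frame by its blue top bar until it stands upright on its rubber foot, and finish still gripping the bar and holding the frame upright and still on the bench, ready for the gel to be poured, with the glass still seated. Do not disturb the beaker, the small red-capped bottle or the timer beside it.

Things in the scene. Friction and masses are not known exactly. Their poses are not given: they have to be found in the camera images.
- casting_frame: white gel casting frame, 198 x 110 x 34 mm (141 wide over the hubs), about 0.9 kg in all, starting on its face. Origin on the bench under its foot's outer edge, mid-width; x runs from foot to top bar (straight up once upright), y along its width, z out of the open back. Rails at y = +-49.5 mm, tops at z = 34 mm; open window x = 141 to 177 mm, 88 mm wide, down to the bench. Mass centre near x = 90, z = 20 mm.
- foot (a point): centre of the round black rubber foot, a cylinder of 12 mm radius, 110 mm long along the frame's y, on which the frame lies, rolls and stands; frame coordinates (12, 0, 12) mm, so 12 mm above the bench. With the leg out and not held, the frame leans back on the leg by about 8 degrees: it is upright only while held.
- top_bar (a point): middle of the blue round top bar, 16 mm diameter, 88 mm free length along the frame's y; frame coordinates (185, 0, 26) mm. To be gripped across, with the fingers closing along the frame's x; it can turn in a light to moderate grip as the frame is raised.
- leg_bar (a point): middle of the leg's black rubber sleeve, 14 mm diameter and 84 mm long, parallel to the frame's y: the free end of the U-shaped steel wire leg, 120 mm from the leg's hub axis.
- leg_hub (a point): point on the hub axis about which the leg swings, in the middle of the frame's width; frame coordinates (105, 0, 32) mm, the axis parallel to the frame's y.
- leg (a joint): angle of the leg (rad): 0 folded, pointing towards the top bar and 0.436 rad out of the back from the frame's x axis; it grows as the leg swings out of the back and over towards the foot; 1.885 fully out, at its stop. An over-centre spring pushes it to the nearer end, changing over at about 0.94; the leg's bar needs 2 to 3 N at the start.
- clamp_tip (a point): top of the free end of the orange clamp arm, 100 mm from the clamp's hinge; the arm is 16 mm wide and 8 mm thick, the tab at its end 20 mm wide.
- clamp_hinge (a point): hinge of the clamp arm on one side rail; frame coordinates (75, 49.5, 40) mm, the axis parallel to the frame's x.
- clamp (a joint): angle of the clamp arm (rad): 0 shut, the arm lying across the glass towards the frame's -y, its two rubber pads on the glass; 1.75 open, standing up and leaning 0.18 rad outwards, away from the glass. A stiff hinge keeps it where it is left; about 1 N at the tip moves it.
- glass_cassette: clear glass plate sandwich, 100 x 84 x 7 mm, loose in the frame's pocket; origin in the middle of its face towards the bench, which lies on the frame's lips at frame coordinates (80, 0, 16) mm. Only the shut clamp keeps it in once the frame is raised.
- beaker: small clear beaker, 44 mm across and 58 mm high, origin at its underside; bystander
- reagent_bottle: small bottle with a red cap, 40 mm across and 62 mm high, origin at its underside; bystander
- timer: white lab timer, 62 x 66 x 19 mm, lying flat, origin at its underside; bystander
Mind the look-alikes: they are no part of the job. There is more than one size of the glass_cassette; the one meant has the size given above.

How it is judged:
By the outcome, as a careful person would: the job done as asked, in the order asked, and still so for the second after the job is handed in, while the arm keeps its last pose, push and grip.
It also fails if it takes over 72 s, if anything falls off the work surface, if the arm or the gripper's body presses on something with over 40 N, if the wrist force passes 120 N, or if a joint passes its speed limit or range.

## Working session

There is one attempt and no reset: what is moved stays moved. The work goes in short steps, Python scripts to look and compute and a tool call to move; the robot and the scene stay as the last step left them, time stands still between calls to the robot, and variables do not carry over. Pictures are saved under pics/ and viewed, at most 10 in all, crops included, and the job is handed in when it is done.

Besides the shell and the picture viewer there is one more tool, called by a JSON object that holds its "name" and its "arguments". play_rows: Moves the arm, as the interface text tells. Its arguments: {"type":"object","properties":{"deltas":{"type":"array"}},"required":["deltas"]}

```bash
ls; mkdir -p pics; python3 - <<'E'
from station import env
import cv2,numpy as np
o=env.get_obs();print({k:np.round(v,3) for k,v in o.items()})
for n in("top","side"):
    c=env.camera(n);cv2.imwrite(f"pics/{n}0.png",c["frame"][:,:,::-1]);np.savez(f"{n}0.npz",**c)
    print(n,c["mtx"],c["k1"],c["extrinsics"].round(4))
E
```

```text
pics
{'clock': np.float64(0.0), 'joints': array([-71.854,   5.038,  78.623,  -0.   ,  96.464,  -5.906]), 'joint_vel': array([-0.042,  0.052, -0.003, -0.012, -0.041, -0.031]), 'joint_efforts': array([-0.0000e+00, -3.4019e+01, -3.0243e+01,  7.2000e-02,  3.3000e-02,
       -0.0000e+00]), 'eef_pos': array([ 0.224, -0.502,  0.221]), 'ee_rot': array([-1.79875e+02, -1.30000e-02,  2.40520e+01]), 'wrist_force': array([0.13 , 0.833, 0.058]), 'torque': array([ 0.025,  0.023, -0.036]), 'grasp_force': np.float64(0.0), 'opening': np.float64(1.0)}
top [[455.08909216   0.         316.58824268]
 [  0.         455.08909216 196.73303296]
 [  0.           0.           1.        ]] -0.09642533583720567 [[ 0.0052 -0.9997  0.0222 -0.1589]
 [-0.9825 -0.0092 -0.1861  0.6423]
 [ 0.1863 -0.0208 -0.9823  0.8438]
 [ 0.      0.      0.      1.    ]]
side [[492.73318731   0.         314.66589552]
 [  0.         492.73318731 197.13742827]
 [  0.           0.           1.        ]] -0.15031474120486124 [[ 0.999  -0.0408 -0.0193 -0.6151]
 [-0.0432 -0.7396 -0.6717 -0.0091]
 [ 0.0131  0.6718 -0.7406  1.0795]
 [ 0.      0.      0.      1.    ]]
```

View pics/top0.png

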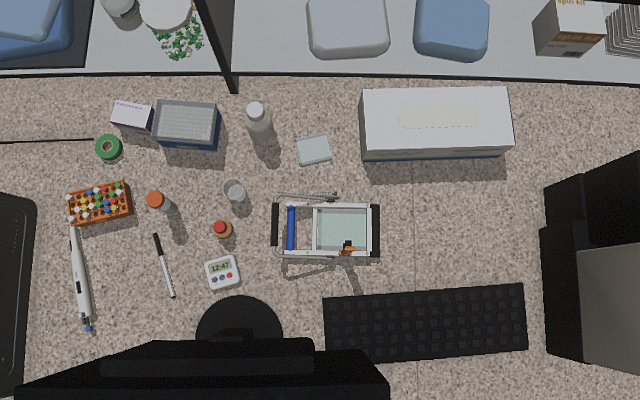

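View pics/side0.png

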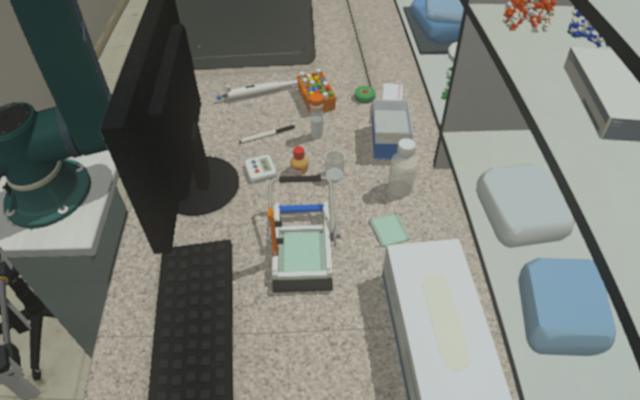

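The top view shows the frame lying with the blue bar (291,228) and leg sleeve (275,224) toward +y. The foot is at (375,230), and the orange clamp stands open at (347,247) on the robot side. The bottle (222,229), timer (222,272) and beaker (236,190) are beyond the top bar, and a monitor stands between the robot and the bench. The side view confirms this.

```bash
cat > h.py <<'E'
import numpy as np,cv2
def cloud(c):
    h,w=c["depth"].shape;K=c["mtx"];k=float(c["k1"])
    v,u=np.mgrid[:h,:w];pts=np.stack([u,v],-1).reshape(-1,1,2).astype(np.float64)
    n=cv2.undistortPoints(pts,K,np.array([k,0,0,0,0.])).reshape(h,w,2)
    d=c["depth"];P=np.dstack([n*d[...,None],d]);E=c["extrinsics"]
    return (P-E[:3,3])@E[:3,:3]
def ray(c,uv,z):
    n=cv2.undistortPoints(np.array([[uv]],float),c["mtx"],np.array([float(c["k1"]),0,0,0,0])).ravel()
    E=c["extrinsics"];R=E[:3,:3];o=-R.T@E[:3,3];d=R.T@np.array([n[0],n[1],1]);return o+d*(z-o[2])/d[2]
def masks(c):
    H=cv2.cvtColor(np.ascontiguousarray(c["frame"]),cv2.COLOR_RGB2HSV).astype(int);h,s,v=H[...,0],H[...,1],H[...,2]
    return dict(blue=(h>105)&(h<125)&(s>150)&(v>60),orange=(h>5)&(h<18)&(s>170)&(v>100),black=v<50)
E
python3 - <<'E'
from h import *
for n,roi,bb in(("top",(180,275,265,385),0),("side",(165,295,260,345),0)):
    c=dict(np.load(n+"0.npz"));P=cloud(c);M=masks(c)
    r=np.zeros(c["depth"].shape,bool);r[roi[0]:roi[1],roi[2]:roi[3]]=1
    for k,m in M.items():
        N,L,S,C=cv2.connectedComponentsWithStats((m&r).astype(np.uint8))
        for i in range(1,N):
            if S[i,4]<25: continue
            q=P[(L==i)&(c["depth"]>0)];rect=cv2.minAreaRect(np.argwhere(L==i)[:,::-1].astype(np.float32))
            print(n,k,S[i],np.round(rect[0],1),np.round(rect[1],1),round(rect[2],1),"med",np.median(q,0).round(3),"p3",np.percentile(q,3,0).round(3),"p97",np.percentile(q,97,0).round(3))
    if n=="top":
        for name,(a,b,cc,d) in dict(monitor=(340,395,120,380),stand=(298,335,200,280),kb=(290,355,330,520),bottle=(220,238,213,232),beaker=(180,203,226,246),timer=(255,290,205,240),box=(90,158,362,510),shelf=(0,70,240,300)).items():
            q=P[a:b,cc:d].reshape(-1,3);q=q[c["depth"][a:b,cc:d].ravel()>0]
            q=q[q[:,2]>.008]
            if len(q): print(name,np.percentile(q,3,0).round(3),np.percentile(q,97,0).round(3))
E
```

```text
top blue [287 206   8  45 295] [290.3 228. ] [ 6.9 44. ] 1.9 med [ 0.582 -0.102  0.033] p3 [ 0.543 -0.109  0.029] p97 [ 0.626 -0.095  0.036]
top orange [344 246  11   6  28] [348.9 248.1] [4.9 9.9] 83.7 med [ 0.534 -0.21   0.149] p3 [ 0.532 -0.219  0.136] p97 [ 0.54  -0.201  0.152]
top black [271 203   8  43 280] [274.5 224. ] [ 6.3 42.2] 1.8 med [ 0.585 -0.074  0.088] p3 [ 0.546 -0.079  0.084] p97 [ 0.624 -0.068  0.092]
top black [369 205  11  52 425] [374.  230.5] [51. 10.] 90.0 med [ 0.58  -0.276  0.023] p3 [ 0.531 -0.285  0.017] p97 [ 0.633 -0.267  0.026]
top black [343 241   8   8  39] [346.5 244.5] [7. 7.] 90.0 med [ 0.547 -0.209  0.118] p3 [ 0.542 -0.215  0.067] p97 [ 0.551 -0.206  0.122]
monitor [ 0.339 -0.236  0.018] [0.379 0.109 0.37 ]
stand [ 0.374 -0.071  0.008] [0.438 0.069 0.111]
kb [ 0.336 -0.561  0.012] [ 0.454 -0.193  0.029]
bottle [0.566 0.021 0.02 ] [0.598 0.053 0.063]
beaker [ 0.64  -0.006  0.009] [0.681 0.034 0.059]
timer [0.464 0.005 0.012] [0.525 0.068 0.02 ]
box [ 0.736 -0.54   0.038] [ 0.86  -0.252  0.095]
shelf [ 0.898 -0.113  0.107] [1.048 0.003 0.112]
side blue [280 206  42   5 168] [300.5 208. ] [ 4. 41.] 90.0 med [ 0.58  -0.105  0.032] p3 [ 0.546 -0.109  0.029] p97 [ 0.619 -0.099  0.035]
side orange [269 211   8  41  86] [272.5 231.1] [40.3  3.5] 83.5 med [ 0.535 -0.218  0.111] p3 [ 0.533 -0.22   0.045] p97 [ 0.537 -0.211  0.148]
```

{"name": "play_rows", "arguments": {"deltas": [[[0.2,0,0,-30,0],[0.4,0,0,-60,0],[1,0,0,-100,0],[1,35,15,-100,0],[1,70,30,-100,0],[1,105,45,-100,0],[1,137,61,-100,0],[1,137,61,-100,0]]]}}

```text
clock: 0.77
eef_pos: [0.3796, -0.501, 0.3194]
ee_rot: [-179.8, -0.1, 24.4]
wrist_force: [-0.5, 0.5, -0.6]
opening: 0.47
grasp_force: 0.0
```

```bash
python3 - <<'E'
from station import env
from h import *
o=env.get_obs();print(o["joints"].round(3),o["eef_pos"],o["ee_rot"],o["opening"],o["clock"])
for n in("top","side"):
    c=dict(np.load(n+"0.npz"));P=cloud(c);d=c["depth"]>0
    s=d&(P[...,0]>.2)&(P[...,0]<.47)&(P[...,1]>-.35)&(P[...,1]<.5)&(P[...,2]>.05)
    q=P[s]
    for y in np.arange(-.35,.5,.1):
        a=q[(q[:,1]>=y)&(q[:,1]<y+.1)]
        if len(a): print(n,round(y,2),len(a),"zmax",a[:,2].max().round(3),"x",np.percentile(a[:,0],[2,98]).round(3),"x@top",np.median(a[a[:,2]>a[:,2].max()-.03][:,0]).round(3),"ymin",a[:,1].min().round(3))
# arm in side view
c=dict(np.load("side0.npz"));P=cloud(c);q=P[(P[...,0]<.2)&(c["depth"]>0)&(P[...,2]>.02)]
print(np.percentile(q,[1,50,99],axis=0).round(3))
E
```

```text
[-58.093  15.725  55.197   0.162 109.255   7.532] [ 0.37963028 -0.50096184  0.31936104] [-1.79805177e+02 -1.28590613e-01  2.44278241e+01] 0.46980069789166296 0.7667
top -0.25 3198 zmax 0.374 x [0.333 0.354] x@top 0.345 ymin -0.241
top -0.15 4537 zmax 0.373 x [0.334 0.38 ] x@top 0.343 ymin -0.15
top -0.05 4740 zmax 0.373 x [0.332 0.385] x@top 0.341 ymin -0.05
top 0.05 4033 zmax 0.373 x [0.329 0.373] x@top 0.337 ymin 0.05
top 0.15 2010 zmax 0.373 x [0.323 0.34 ] x@top 0.333 ymin 0.15
top 0.35 2069 zmax 0.121 x [0.251 0.467] x@top 0.401 ymin 0.436
side -0.25 6498 zmax 0.372 x [0.319 0.353] x@top 0.34 ymin -0.243
side -0.15 4903 zmax 0.372 x [0.318 0.38 ] x@top 0.339 ymin -0.15
side -0.05 5515 zmax 0.466 x [0.201 0.384] x@top 0.214 ymin -0.05
side 0.05 2136 zmax 0.426 x [0.202 0.373] x@top 0.204 ymin 0.05
side 0.15 240 zmax 0.368 x [0.336 0.34 ] x@top 0.338 ymin 0.15
side 0.35 4031 zmax 0.234 x [0.29  0.466] x@top 0.363 ymin 0.432
side 0.45 1 zmax 0.078 x [0.425 0.425] x@top 0.425 ymin 0.451
[[-0.051 -0.067  0.023]
 [ 0.104 -0.025  0.205]
 [ 0.199  0.056  0.47 ]]
```

{"name": "play_rows", "arguments": {"deltas": [[[1,-10,22,0,0],[1,-20,45,0,0],[1,-30,68,0,0],[1,-30,68,0,0],[1,-30,68,0,0]]]}}

```text
clock: 1.18
eef_pos: [0.3736, -0.5772, 0.32]
ee_rot: [-179.8, 0.0, 24.0]
wrist_force: [0.8, 1.0, 0.2]
opening: 0.114
grasp_force: 0.0
```

```bash
python3 -c "
from station import env
o=env.get_obs();print(o['joints'].round(3),o['eef_pos'],o['ee_rot'])"
```

```text
[-6.18110e+01  2.43480e+01  4.38650e+01 -2.00000e-03  1.12021e+02
  4.22700e+00] [ 0.37355991 -0.57722623  0.32003988] [-1.79767850e+02  1.94350283e-02  2.39603251e+01]
```

{"name": "play_rows", "arguments": {"deltas": [[[1,15,-34,0,0],[1,30,-68,30,0],[1,30,-68,70,0],[1,30,-68,70,0],[1,30,-68,70,0]]]}}

```text
clock: 1.6
eef_pos: [0.3728, -0.4991, 0.2485]
ee_rot: [-179.5, 0.1, 24.1]
wrist_force: [-0.2, -1.5, -0.0]
opening: 0.002
grasp_force: 0.0
```

```bash
python3 -c "
from station import env
o=env.get_obs();print(o['joints'].round(3),o['eef_pos'],o['ee_rot'])"
```

```text
[-5.84520e+01  1.46600e+01  6.44900e+01 -1.10000e-02  1.01376e+02
  7.44300e+00] [ 0.37277896 -0.49911319  0.24853773] [-1.79478906e+02  7.85103743e-02  2.41032223e+01]
```

```bash
python3 - <<'E'
from h import *
D=np.array([[5.038,78.623,.224,-.502,.221],[15.725,55.197,.3796,-.501,.3194],[24.348,43.865,.37356,-.57723,.32004],[14.66,64.49,.37278,-.49911,.24854]])
d=.0565;rho=np.sqrt(D[:,2]**2+D[:,3]**2-d*d)
t=np.radians(D[:,0]);s=np.radians(D[:,0]+D[:,1])
A=[];b=[]
for i in range(4):
    A+= [[1,0,np.sin(t[i]),np.sin(s[i]),],[0,1,np.cos(t[i]),np.cos(s[i])]];b+=[rho[i],D[i,4]]
x,res,rk,sv=np.linalg.lstsq(np.array(A),np.array(b),rcond=None);print("r0,h-L,a,b",x,res,sv)
E
```

```text
r0,h-L,a,b [-0.03853583 -0.3711285   0.53524577  0.54144953] [0.0001398] [3.14765429 2.45588277 0.22171035 0.10842882]
```

```bash
python3 - <<'E'
from station import env
from h import *
D=np.array([[5.038,78.623,.224,-.502,.221],[15.725,55.197,.3796,-.501,.3194],[24.348,43.865,.37356,-.57723,.32004],[14.66,64.49,.37278,-.49911,.24854]])
d=.0565;rho=np.sqrt(D[:,2]**2+D[:,3]**2-d*d)
t=np.radians(D[:,0]);s=np.radians(D[:,0]+D[:,1]);A=[];b=[]
for i in range(4):
    A+= [[0,np.sin(t[i]),np.sin(s[i]),],[1,np.cos(t[i]),np.cos(s[i])]];b+=[rho[i],D[i,4]]
print(np.linalg.lstsq(np.array(A),np.array(b),rcond=None)[:2])
j1=np.radians(-58.45);u=np.array([np.cos(j1),np.sin(j1)]);w=np.array([-u[1],u[0]])
for n in("top","side"):
    c=env.camera(n);cv2.imwrite(f"pics/{n}1.png",c["frame"][:,:,::-1]);P=cloud(c);q=P[c["depth"]>0]
    q=q[(q[:,2]>.28)];r=q[:,:2]@u;l=q[:,:2]@w
    k=abs(l-.03)<.15;r=r[k];l=l[k];z=q[k,2]
    for a in np.arange(0,.9,.05):
        m=(r>=a)&(r<a+.05)
        if m.sum()>5: print(n,a.round(2),m.sum(),"z",np.percentile(z[m],[2,50,98]).round(3),"l",np.percentile(l[m],[2,98]).round(3))
E
```

```text
(array([-0.34415455,  0.51612234,  0.50681879]), array([0.00018761]))
top 0.3 13 z [0.369 0.369 0.372] l [0.176 0.18 ]
top 0.35 393 z [0.305 0.37  0.372] l [0.16 0.18]
top 0.5 1776 z [0.334 0.535 0.591] l [0.052 0.114]
top 0.55 3413 z [0.346 0.405 0.574] l [0.044 0.114]
top 0.6 2038 z [0.333 0.428 0.488] l [0.074 0.094]
top 0.65 804 z [0.333 0.37  0.373] l [0.046 0.081]
top 0.7 281 z [0.337 0.371 0.373] l [0.041 0.081]
top 0.75 693 z [0.281 0.297 0.313] l [0.025 0.097]
top 0.8 417 z [0.281 0.294 0.318] l [0.097 0.139]
top 0.85 302 z [0.281 0.293 0.302] l [0.141 0.18 ]
side 0.0 7 z [0.319 0.341 0.378] l [0.119 0.12 ]
side 0.05 398 z [0.281 0.295 0.431] l [0.119 0.178]
side 0.1 2975 z [0.308 0.401 0.477] l [0.122 0.179]
side 0.3 136 z [0.368 0.37  0.561] l [0.107 0.18 ]
side 0.35 1657 z [0.283 0.343 0.58 ] l [0.099 0.179]
side 0.4 110 z [0.573 0.582 0.587] l [0.091 0.102]
side 0.45 412 z [0.563 0.581 0.602] l [0.08  0.112]
side 0.5 271 z [0.357 0.606 0.613] l [0.092 0.112]
side 0.55 707 z [0.337 0.376 0.624] l [0.083 0.112]
side 0.6 8234 z [0.339 0.474 0.628] l [0.024 0.116]
side 0.65 14533 z [0.361 0.52  0.614] l [0.024 0.113]
side 0.7 1835 z [0.335 0.372 0.377] l [0.014 0.079]
```

View pics/top1.png

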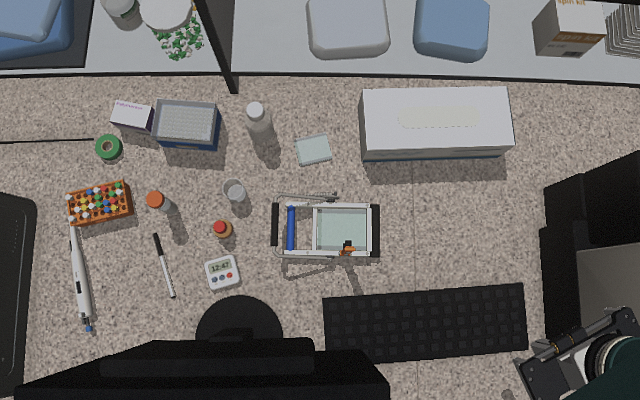

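The view shows only the wrist at the right edge (600,350) so far, with the scene unchanged. I'll approach along the far side of the monitor.

{"name": "play_rows", "arguments": {"deltas": [[[1,36,2,0,4],[1,73,4,0,8],[1,110,6,0,12],[1,147,8,0,16],[1,184,10,0,20],[1,221,12,0,24],[1,221,12,0,24],[1,221,12,0,24]]]}}

```text
clock: 2.37
eef_pos: [0.5839, -0.4237, 0.2557]
ee_rot: [179.7, -0.3, 0.2]
wrist_force: [-0.5, 0.1, -0.1]
opening: 0.006
grasp_force: 0.0
```

```bash
cat > st.py <<'E'
from station import env
o=env.get_obs()
for k in('clock','joints','eef_pos','ee_rot','wrist_force','joint_efforts','opening','grasp_force'):print(k,o[k].round(4))
E
python3 st.py
```

```text
Traceback (most recent call last):
  File "st.py", line 3, in <module>
    for k in('clock','joints','eef_pos','ee_rot','wrist_force','joint_efforts','opening','grasp_force'):print(k,o[k].round(4))
                                                                                                                ^^^^^^^^^^
AttributeError: 'float' object has no attribute 'round'
```

{"name": "play_rows", "arguments": {"deltas": [[[1,0,-40,0,0],[1,0,-80,0,0],[1,0,-120,0,0],[1,0,-160,0,0],[1,0,-200,0,0],[1,-25,-212,0,0],[1,-60,-212,0,0],[1,-60,-212,0,0]]]}}

```text
clock: 3.03
eef_pos: [0.5163, -0.2112, 0.2556]
ee_rot: [179.8, -0.0, -0.0]
wrist_force: [1.3, -0.9, -0.1]
opening: 0.004
grasp_force: 0.0
```

```bash
sed -i 's/o\[k\].round(4)/np.round(o[k],4)/;1i import numpy as np' st.py; python3 st.py; python3 - <<'E'
from station import env
from h import *
for n in("side","wrist"):
    c=env.camera(n);cv2.imwrite(f"pics/{n}2.png",c["frame"][:,:,::-1]);np.savez(f"{n}2.npz",**c)
E
```

```text
clock 3.0333
joints [-27.9969   5.7265  74.0244  -0.1292 100.1556  61.998 ]
eef_pos [ 0.5163 -0.2112  0.2556]
ee_rot [ 1.798438e+02 -2.290000e-02 -1.780000e-02]
wrist_force [ 1.2846 -0.883  -0.0731]
joint_efforts [ 3.97600e-01 -3.63328e+01 -3.03538e+01  1.70000e-03  3.35000e-02
 -1.44500e-01]
opening 0.0038
grasp_force 0.0
```

View pics/side2.png

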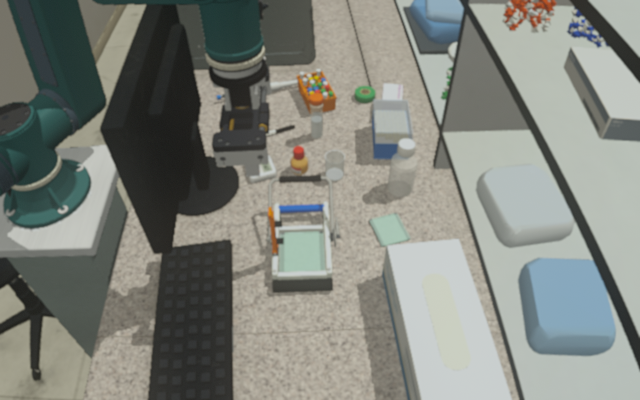

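The side view shows the hand at (240,140) hovering short of the frame, with the forearm passing over the monitor. The clamp (272,231) and leg (300,178) are untouched.

{"name": "play_rows", "arguments": {"deltas": [[[1,-31,0,0,0],[1,-31,0,40,0],[1,-31,0,80,0],[1,-31,0,124,0],[1,-31,0,124,0],[1,-31,0,124,0]]]}}

```text
clock: 3.63
eef_pos: [0.4889, -0.2116, 0.1269]
ee_rot: [-179.9, 0.2, -0.0]
wrist_force: [-1.0, 0.6, 0.3]
opening: 0.005
grasp_force: 0.0
```

```bash
python3 st.py; cat > fit.py <<'E'
import numpy as np
D=np.array([[5.038,78.623,.224,-.502,.221],[15.725,55.197,.3796,-.501,.3194],[24.348,43.865,.37356,-.57723,.32004],[14.66,64.49,.37278,-.49911,.24854],[5.7265,74.0244,.5163,-.2112,.2556]])
from station import env
o=env.get_obs();D=np.vstack([D,[*o["joints"][1:3],*o["eef_pos"]]])
d=.0565;rho=np.sqrt(D[:,2]**2+D[:,3]**2-d*d);t=np.radians(D[:,0]);s=np.radians(D[:,0]+D[:,1]);A=[];b=[]
for i in range(len(D)):
    A+= [[1,0,np.sin(t[i]),np.sin(s[i]),],[0,1,np.cos(t[i]),np.cos(s[i])]];b+=[rho[i],D[i,4]]
A=np.array(A);print(np.linalg.lstsq(A,b,rcond=None)[:2],np.linalg.lstsq(A[:,1:],b,rcond=None)[:2])
E
python3 fit.py
```

```text
clock 3.6333
joints [-2.95015e+01  5.21510e+00  8.92423e+01 -4.60000e-03  8.58101e+01
  6.05214e+01]
eef_pos [ 0.4889 -0.2116  0.1269]
ee_rot [-1.798723e+02  2.351000e-01 -2.230000e-02]
wrist_force [-0.9517  0.5606  0.3467]
joint_efforts [-0.00000e+00 -3.14870e+01 -2.70071e+01  4.33000e-02 -3.61000e-02
 -3.50000e-03]
opening 0.0049
grasp_force 0.0
(array([-0.03009193, -0.37956657,  0.54729238,  0.52803357]), array([0.00057387])) (array([-0.35769417,  0.52982081,  0.50122221]), array([0.00066407]))
```

{"name": "play_rows", "arguments": {"deltas": [[[1,20,0,0,0],[1,35,0,0,0],[1,50,0,0,0],[1,65,0,5,0],[1,80,0,10,0],[1,93,0,17,0],[1,103,0,25,0],[1,108,0,33,0]]]}}

```text
clock: 4.3
eef_pos: [0.6025, -0.2131, 0.1008]
ee_rot: [179.8, -0.5, 0.1]
wrist_force: [0.0, -0.3, 1.2]
opening: 0.004
grasp_force: 0.4
```

```bash
python3 st.py
```

```text
clock 4.3
joints [-2.45622e+01  1.86876e+01  7.62746e+01 -1.10000e-03  8.44463e+01
  6.53873e+01]
eef_pos [ 0.6025 -0.2131  0.1008]
ee_rot [ 1.797526e+02 -5.374000e-01  5.170000e-02]
wrist_force [ 0.0028 -0.3092  1.1562]
joint_efforts [ 6.40000e-02 -4.23853e+01 -2.81603e+01  6.72000e-02  1.54400e-01
 -8.00000e-03]
opening 0.0045
grasp_force 0.3833
```

{"name": "play_rows", "arguments": {"deltas": [[[1,3,0,8,0],[1,5,0,16,0],[1,6,0,23,0],[1,6,0,29,0],[1,6,0,33,0],[1,6,0,36,0],[1,6,0,36,0]]]}}

```text
clock: 4.88
eef_pos: [0.6033, -0.211, 0.0613]
ee_rot: [180.0, -0.0, 0.0]
wrist_force: [-2.5, 1.8, 7.6]
opening: 0.007
grasp_force: 3.3
```

```bash
python3 st.py
```

```text
clock 4.8833
joints [-2.43513e+01  2.06956e+01  7.83147e+01 -1.08000e-02  8.09796e+01
  6.56024e+01]
eef_pos [ 0.6033 -0.211   0.0613]
ee_rot [ 1.799861e+02 -4.700000e-03  4.800000e-02]
wrist_force [-2.4609  1.8366  7.5705]
joint_efforts [-1.27900e-01 -3.98483e+01 -2.68819e+01  5.78000e-02 -9.61000e-01
 -5.00000e-04]
opening 0.0068
grasp_force 3.3388
```

{"name": "play_rows", "arguments": {"deltas": [[[1,0,0,2,0],[1,0,0,4,0],[1,0,0,4,0]]]}}

```text
clock: 5.13
eef_pos: [0.6033, -0.211, 0.061]
ee_rot: [179.9, -0.1, 0.1]
wrist_force: [-8.2, 3.2, 19.5]
opening: 0.007
grasp_force: 9.4
```

{"name": "play_rows", "arguments": {"deltas": [[[1,0,0,-10,0],[1,0,0,-40,0],[0.7,0,0,-80,0],[0.6,0,0,-120,0],[0.6,-30,0,-140,0],[0.6,-60,0,-140,0],[0.6,-60,0,-140,0]]]}}

```text
clock: 5.72
eef_pos: [0.54, -0.2111, 0.1974]
ee_rot: [179.9, 0.0, -0.0]
wrist_force: [1.1, -0.2, -1.1]
opening: 0.325
grasp_force: 0.0
```

```bash
python3 st.py; python3 - <<'E'
from station import env
from h import *
for n in("side","top","wrist"):
    c=env.camera(n);cv2.imwrite(f"pics/{n}3.png",c["frame"][:,:,::-1]);np.savez(f"{n}3.npz",**c)
    P=cloud(c);m=masks(c)["orange"]&(c["depth"]>0)
    s=m&(P[...,1]>-.25)&(P[...,1]<-.17)&(P[...,0]<.68)&(P[...,0]>.5)
    q=P[s];print(n,len(q))
    if len(q):
        for a in np.arange(.51,.65,.02):
            k=(q[:,0]>=a)&(q[:,0]<a+.02)
            if k.any():print(a.round(2),np.median(q[k],0).round(4))
    b=P[masks(c)["blue"]&(c["depth"]>0)&(abs(P[...,1]+.1)<.03)&(abs(P[...,0]-.58)<.08)]
    if len(b):print("blue",np.median(b,0).round(4))
E
```

```text
clock 5.7167
joints [-2.69064e+01  9.14450e+00  7.67768e+01 -7.78000e-02  9.40744e+01
  6.31239e+01]
eef_pos [ 0.54   -0.2111  0.1974]
ee_rot [ 1.799288e+02  3.120000e-02 -3.590000e-02]
wrist_force [ 1.1253 -0.1845 -1.1391]
joint_efforts [ -0.3134 -39.9964 -32.1414  -0.0555  -0.0587  -0.1326]
opening 0.3245
grasp_force 0.0
side 92
0.53 [ 0.537  -0.2171  0.0442]
0.55 [ 0.5601 -0.2178  0.0429]
0.57 [ 0.5796 -0.2168  0.0425]
0.59 [ 0.6027 -0.2177  0.0428]
0.61 [ 0.6211 -0.2187  0.0425]
0.63 [ 0.6368 -0.209   0.0444]
blue [ 0.5805 -0.1048  0.0321]
top 4
0.63 [ 0.6353 -0.2123  0.0455]
blue [ 0.5839 -0.1018  0.0329]
wrist 1772
0.53 [ 0.5388 -0.2102  0.0439]
0.55 [ 0.5638 -0.2102  0.0436]
0.57 [ 0.5801 -0.2111  0.0435]
0.59 [ 0.5976 -0.2111  0.0434]
0.61 [ 0.6208 -0.2111  0.0434]
0.63 [ 0.6366 -0.2119  0.0442]
blue [ 0.5858 -0.1033  0.0324]
```

{"name": "play_rows", "arguments": {"deltas": [[[0.5,20,-30,0,0],[0.5,44,-65,0,0],[0.5,44,-100,0,0],[0.5,44,-137,10,0],[0.5,44,-137,45,0],[0.5,44,-137,60,0],[0.5,44,-137,60,0]]]}}

```text
clock: 6.45
eef_pos: [0.5853, -0.072, 0.1291]
ee_rot: [-179.9, 0.6, 0.2]
wrist_force: [0.2, -0.4, -0.4]
opening: 0.498
grasp_force: 0.0
```

```bash
python3 st.py; python3 - <<'E'
from station import env
from h import *
c=env.camera("wrist");cv2.imwrite("pics/wrist4.png",c["frame"][:,:,::-1]);np.savez("wrist4.npz",**c);print(c["extrinsics"].round(3))
c=env.camera("top");cv2.imwrite("pics/top4.png",c["frame"][:,:,::-1])
P=cloud(c);d=c["depth"]>0
s=d&(P[...,0]>.2)&(P[...,0]<.5)&(abs(P[...,1]+.03)<.3)&(P[...,2]>.38);q=P[s]
for a in np.arange(.2,.55,.04):
    k=(q[:,0]>=a)&(q[:,0]<a+.04)
    if k.sum()>5:print(a.round(2),k.sum(),"z",np.percentile(q[k,2],[1,50,99]).round(3),"y",np.percentile(q[k,1],[1,99]).round(3))
E
```

```text
clock 6.45
joints [-1.25224e+01  1.24994e+01  8.06741e+01 -2.00000e-04  8.74497e+01
  7.72950e+01]
eef_pos [ 0.5853 -0.072   0.1291]
ee_rot [-179.8632    0.6079    0.1834]
wrist_force [ 0.2135 -0.4074 -0.3541]
joint_efforts [ 5.21900e-01 -4.16099e+01 -3.16189e+01  6.98000e-02 -3.83900e-01
  3.20000e-03]
opening 0.4978
grasp_force 0.0
[[ 0.004 -1.    -0.001 -0.074]
 [-0.965 -0.004  0.263  0.56 ]
 [-0.263  0.    -0.965  0.454]
 [ 0.     0.     0.     1.   ]]
0.36 3811 z [0.486 0.525 0.536] y [-0.086  0.018]
0.4 5150 z [0.456 0.513 0.527] y [-0.097  0.016]
0.44 2997 z [0.437 0.511 0.514] y [-0.106  0.013]
0.48 1157 z [0.435 0.51  0.512] y [-0.111  0.005]
```

View pics/wrist4.png

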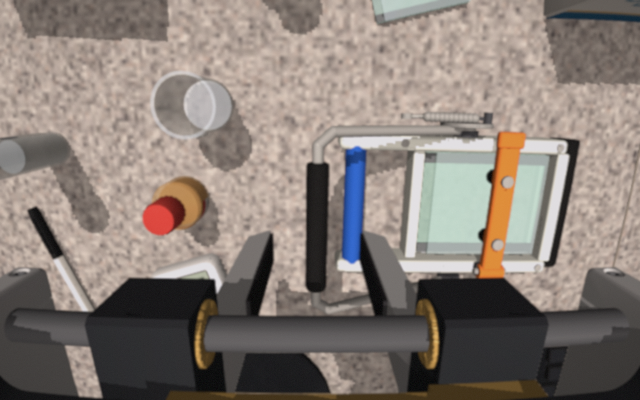

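The wrist view shows the sleeve (317,225) centred between the open fingers (258 and 378). The clamp (505,205) lies across the glass, and the blue bar is at (353,205).

{"name": "play_rows", "arguments": {"deltas": [[[0.5,0,2,20,0],[0.5,0,2,36,0],[0.5,0,2,46,0],[0.7,0,2,46,0],[0.95,0,2,46,0],[0.95,0,2,46,0],[0.95,0,2,46,0],[0.95,0,2,46,0]]]}}

```text
clock: 7.22
eef_pos: [0.5885, -0.0744, 0.0911]
ee_rot: [-179.8, -0.2, 0.1]
wrist_force: [0.4, 7.0, 2.8]
opening: 0.177
grasp_force: 3.3
```

```bash
python3 st.py
```

```text
clock 7.2167
joints [-12.8118  13.7741  83.5897   0.231   82.516   77.0991]
eef_pos [ 0.5885 -0.0744  0.0911]
ee_rot [-1.798035e+02 -1.683000e-01  5.900000e-02]
wrist_force [0.385  7.0201 2.764 ]
joint_efforts [-4.51170e+00 -3.75551e+01 -2.83344e+01 -2.48960e+00 -5.92700e-01
 -1.90000e-02]
opening 0.1771
grasp_force 3.2976
```

{"name": "play_rows", "arguments": {"deltas": [[[0.95,0,0,0,0],[0.95,0,0,0,0],[0.95,0,0,0,0]]]}}

```text
clock: 7.47
eef_pos: [0.5885, -0.0739, 0.0911]
ee_rot: [-179.8, -0.2, 0.1]
wrist_force: [-0.1, 5.3, 1.7]
opening: 0.14
grasp_force: 30.0
```

```bash
python3 st.py
```

```text
clock 7.4667
joints [-12.7682  13.7601  83.6049   0.2463  82.5158  77.1072]
eef_pos [ 0.5885 -0.0739  0.0911]
ee_rot [-1.797885e+02 -1.706000e-01  9.250000e-02]
wrist_force [-0.0636  5.3256  1.6734]
joint_efforts [ -3.0013 -37.6514 -28.1432  -1.7333  -0.4252  -0.0707]
opening 0.1401
grasp_force 29.9994
```

{"name": "play_rows", "arguments": {"deltas": [[[0.95,0,6,-11,0],[0.95,0,14,-22,0],[0.95,0,22,-33,0],[0.95,0,33,-42,0],[0.95,0,45,-51,0],[0.95,0,58,-58,0],[0.95,0,72,-63,0],[0.95,0,86,-67,0]]]}}

```text
clock: 8.13
eef_pos: [0.5877, -0.1638, 0.1576]
ee_rot: [180.0, -0.1, 0.0]
wrist_force: [0.2, 3.3, -1.5]
opening: 0.135
grasp_force: 30.0
```

```bash
python3 st.py; python3 - <<'E'
from station import env
from h import *
c=env.camera("top");cv2.imwrite("pics/top5.png",c["frame"][:,:,::-1]);P=cloud(c);M=masks(c)
for k,y0 in (("blue",-.1),("black",-.28)):
    q=P[M[k]&(c["depth"]>0)&(abs(P[...,1]-y0)<.03)&(abs(P[...,0]-.58)<.07)&(P[...,2]>.005)&(P[...,2]<.06)];print(k,len(q),np.median(q,0).round(4))
E
```

```text
clock 8.1333
joints [-2.08965e+01  1.37457e+01  7.58934e+01 -8.00000e-03  9.02961e+01
  6.90806e+01]
eef_pos [ 0.5877 -0.1638  0.1576]
ee_rot [ 1.799694e+02 -5.780000e-02  2.290000e-02]
wrist_force [ 0.1686  3.2655 -1.4755]
joint_efforts [ -1.1756 -41.734  -31.0348  -1.3174  -0.6193   0.2008]
opening 0.1353
grasp_force 30.0012
blue 0 [nan nan nan]
black 12 [ 0.558  -0.2716  0.0518]
  return _methods._mean(a, axis=axis, dtype=dtype,
  ret = um.true_divide(
```

{"name": "play_rows", "arguments": {"deltas": [[[0.95,0,14,-2,0],[0.95,0,29,-2,0],[0.95,0,44,0,0],[0.95,0,58,3,0],[0.95,0,72,8,0],[0.95,0,85,15,0],[0.95,0,97,23,0],[0.95,0,104,29,0]]]}}

```text
clock: 8.85
eef_pos: [0.5871, -0.2666, 0.126]
ee_rot: [-179.8, 0.1, 0.0]
wrist_force: [-1.1, 11.6, 9.8]
opening: 0.139
grasp_force: 30.0
```

{"name": "play_rows", "arguments": {"deltas": [[[0.95,0,2,2,0],[0.95,0,3,3,0],[0.95,0,3,3,0]]]}}

```text
clock: 9.1
eef_pos: [0.5878, -0.2689, 0.1253]
ee_rot: [-180.0, -0.0, 0.1]
wrist_force: [-1.2, 5.1, 4.7]
opening: 0.14
grasp_force: 30.0
```

```bash
python3 st.py
```

```text
clock 9.1
joints [-2.96391e+01  1.92191e+01  7.27324e+01  5.33000e-02  8.80533e+01
  6.03024e+01]
eef_pos [ 0.5878 -0.2689  0.1253]
ee_rot [-1.799513e+02 -2.220000e-02  5.670000e-02]
wrist_force [-1.1774  5.0711  4.7215]
joint_efforts [ -3.2789 -40.7849 -29.2095  -1.3827  -1.3918  -0.0582]
opening 0.1399
grasp_force 30.0097
```

{"name": "play_rows", "arguments": {"deltas": [[[0.7,0,0,0,0],[0.45,0,0,0,0],[0.45,0,0,0,0],[0.45,0,0,-30,0],[0.45,0,0,-60,0],[0.45,0,-35,-70,0],[0.45,0,-70,-70,0],[0.45,0,-70,-70,0]]]}}

```text
clock: 9.77
eef_pos: [0.5888, -0.1955, 0.1969]
ee_rot: [180.0, -0.2, 0.3]
wrist_force: [-0.2, 0.2, 0.5]
opening: 0.551
grasp_force: 0.0
```

```bash
python3 st.py|head -5; python3 - <<'E'
from station import env
from h import *
for n in("side","wrist"):
    c=env.camera(n);cv2.imwrite(f"pics/{n}6.png",c["frame"][:,:,::-1]);P=cloud(c);M=masks(c)
    for k,(y0,y1,z0,z1) in dict(blue=(-.14,-.07,.005,.06),orange=(-.25,-.18,.02,.08),black=(-.32,-.22,.1,.16)).items():
        q=P[M[k]&(c["depth"]>0)&(P[...,1]>y0)&(P[...,1]<y1)&(abs(P[...,0]-.58)<.07)&(P[...,2]>z0)&(P[...,2]<z1)]
        if len(q)>5:
            f=np.polyfit(q[:,0],q[:,1],1);print(n,k,len(q),np.median(q,0).round(4),np.percentile(q,[3,97],axis=0).round(4).tolist(),"slope",f[0].round(3))
E
```

```text
clock 9.7667
joints [-2.36458e+01  1.41533e+01  7.09254e+01  7.36000e-02  9.46881e+01
  6.60702e+01]
eef_pos [ 0.5888 -0.1955  0.1969]
ee_rot [179.9725  -0.2429   0.2902]
```

View pics/side6.png

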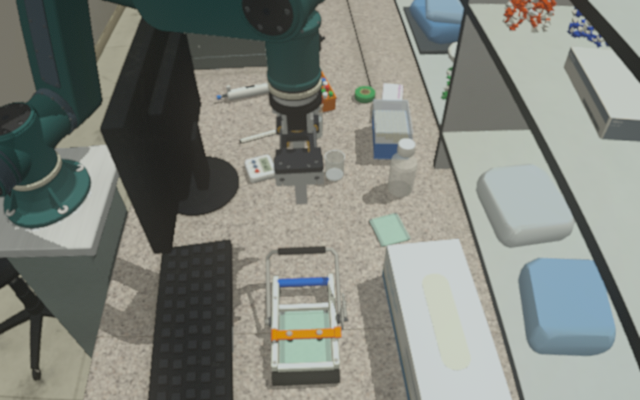

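The side view shows that the frame slid toward -y instead of the leg flipping. The leg is still folded (sleeve 302,251; blue bar 303,282; foot 305,377), and the clamp is still shut at (307,335). I'll measure again.

```bash
python3 - <<'E'
from station import env
from h import *
for n in("top","side","wrist"):
    c=env.camera(n);cv2.imwrite(f"pics/{n}7.png",c["frame"][:,:,::-1]);P=cloud(c);M=masks(c);d=c["depth"]>0
    for k,z0,z1 in(("blue",.01,.06),("orange",.02,.1),("black",.06,.16),("black",.012,.04)):
        m=M[k]&d&(P[...,1]>-.5)&(P[...,1]<-.1)&(P[...,0]>.5)&(P[...,0]<.68)&(P[...,2]>z0)&(P[...,2]<z1)
        N,L,S,C=cv2.connectedComponentsWithStats(m.astype(np.uint8))
        for i in range(1,N):
            if S[i,4]<40: continue
            q=P[L==i];f=np.polyfit(q[:,0],q[:,1],1);print(n,k,S[i,4],C[i].round(),np.median(q,0).round(4),np.percentile(q,[3,97],axis=0).round(3).tolist(),"dy/dx",f[0].round(3))
E
```

```text
top blue 144 [376. 239.] [ 0.5628 -0.2758  0.0329] [[0.542, -0.283, 0.029], [0.583, -0.27, 0.037]] dy/dx -0.045
top orange 157 [430. 232.] [ 0.574  -0.3845  0.044 ] [[0.532, -0.394, 0.041], [0.624, -0.378, 0.047]] dy/dx 0.002
top black 156 [365. 236.] [ 0.5631 -0.2468  0.0882] [[0.544, -0.254, 0.084], [0.585, -0.241, 0.091]] dy/dx 0.021
top black 281 [458. 231.] [ 0.5812 -0.4509  0.0229] [[0.531, -0.458, 0.019], [0.634, -0.445, 0.026]] dy/dx -0.004
side blue 232 [300. 282.] [ 0.5788 -0.2798  0.0326] [[0.544, -0.283, 0.028], [0.616, -0.275, 0.036]] dy/dx -0.002
wrist blue 1265 [394. 190.] [ 0.5867 -0.2748  0.0328] [[0.543, -0.282, 0.03], [0.626, -0.269, 0.034]] dy/dx -0.006
wrist orange 1716 [512. 188.] [ 0.5905 -0.3836  0.0437] [[0.534, -0.393, 0.041], [0.641, -0.378, 0.046]] dy/dx -0.005
wrist black 1089 [375. 192.] [ 0.597  -0.2466  0.0883] [[0.567, -0.252, 0.085], [0.624, -0.242, 0.09]] dy/dx 0.002
wrist black 412 [563. 184.] [ 0.5911 -0.4518  0.0231] [[0.533, -0.455, 0.022], [0.636, -0.448, 0.025]] dy/dx 0.005
```

View pics/top7.png

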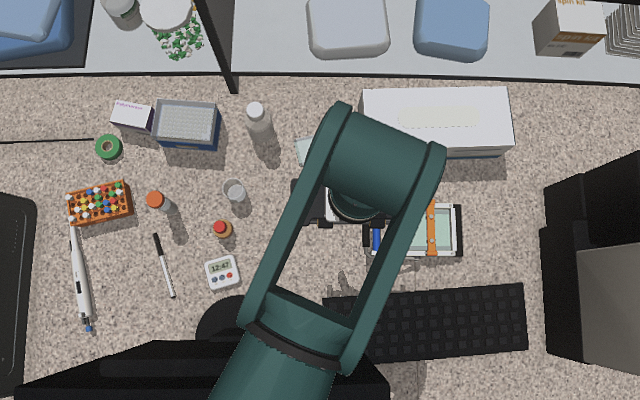

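The top view confirms the same, and the frame stays square: foot (458,231), clamp (430,232). The hard grip locked the sleeve against turning, so I'll re-grasp with a light pinch (closure about 0.85).

{"name": "play_rows", "arguments": {"deltas": [[[0.45,-2,25,0,0],[0.45,-4,45,10,0],[0.45,-4,45,45,0],[0.45,-4,45,80,0],[0.45,-4,45,104,0],[0.45,-4,45,108,0],[0.6,-4,45,108,0],[0.7,-4,45,108,0]]]}}

```text
clock: 10.68
eef_pos: [0.5842, -0.2451, 0.0875]
ee_rot: [179.9, -0.1, -0.0]
wrist_force: [0.8, -0.5, 0.3]
opening: 0.44
grasp_force: 0.0
```

```bash
python3 st.py; python3 - <<'E'
from station import env
from h import *
c=env.camera("wrist");cv2.imwrite("pics/wrist8.png",c["frame"][:,:,::-1]);P=cloud(c);M=masks(c);d=c["depth"]>0
for k,z0,z1 in(("blue",.01,.06),("black",.06,.1)):
    q=P[M[k]&d&(P[...,1]>-.32)&(P[...,1]<-.2)&(P[...,0]>.59)&(P[...,0]<.63)&(P[...,2]>z0)&(P[...,2]<z1)]
    print(k,len(q),np.median(q,0).round(4) if len(q) else 0)
E
```

```text
clock 10.6833
joints [-2.78811e+01  1.88679e+01  7.75998e+01 -2.04000e-02  8.34450e+01
  6.21223e+01]
eef_pos [ 0.5842 -0.2451  0.0875]
ee_rot [ 1.799413e+02 -6.770000e-02 -1.100000e-03]
wrist_force [ 0.7726 -0.4951  0.3111]
joint_efforts [-1.22500e-01 -4.09949e+01 -2.74656e+01  3.41000e-02 -7.70000e-03
 -1.60000e-03]
opening 0.44
grasp_force 0.0
blue 1307 [ 0.6099 -0.2755  0.0326]
black 1972 [ 0.6074 -0.2475  0.0882]
```

{"name": "play_rows", "arguments": {"deltas": [[[0.8,0,2,0,0],[0.82,0,2,0,0],[0.84,0,2,0,0],[0.845,0,2,0,0],[0.85,0,2,0,0],[0.85,0,2,0,0],[0.85,0,2,0,0]]]}}

```text
clock: 11.32
eef_pos: [0.5842, -0.247, 0.0874]
ee_rot: [179.9, -0.1, 0.0]
wrist_force: [1.1, -3.3, 2.2]
opening: 0.151
grasp_force: 1.5
```

{"name": "play_rows", "arguments": {"deltas": [[[0.855,0,0,0,0],[0.855,0,0,0,0]]]}}

```text
clock: 11.48
eef_pos: [0.5842, -0.2471, 0.0874]
ee_rot: [179.9, -0.1, 0.0]
wrist_force: [-0.2, -4.3, 2.9]
opening: 0.145
grasp_force: 5.1
```

{"name": "play_rows", "arguments": {"deltas": [[[0.86,0,0,0,0],[0.86,0,0,0,0]]]}}

```text
clock: 11.65
eef_pos: [0.5842, -0.2471, 0.0873]
ee_rot: [179.9, -0.1, 0.0]
wrist_force: [0.9, -6.0, 4.3]
opening: 0.143
grasp_force: 13.9
```

{"name": "play_rows", "arguments": {"deltas": [[[0.858,0,1,0,0],[0.857,0,1,0,0],[0.857,0,4,-6,0],[0.857,0,7,-11,0],[0.857,0,11,-17,0],[0.857,0,15,-22,0],[0.857,0,19,-28,0],[0.857,0,23,-33,0]]]}}

```text
clock: 12.32
eef_pos: [0.5834, -0.2684, 0.12]
ee_rot: [-179.9, 0.1, 0.1]
wrist_force: [-0.7, 3.6, -0.4]
opening: 0.146
grasp_force: 8.3
```

```bash
cat > loc.py <<'E'
from station import env
from h import *
import sys
c=env.camera("wrist");cv2.imwrite(f"pics/{sys.argv[1]}.png",c["frame"][:,:,::-1]);P=cloud(c);M=masks(c);d=c["depth"]>0
for k,z0,z1 in(("blue",.0,.3),("orange",.02,.3),("black",.05,.19),("black",.01,.04)):
    m=M[k]&d&(P[...,1]>-.53)&(P[...,1]<-.15)&(P[...,0]>.52)&(P[...,0]<.68)&(P[...,2]>z0)&(P[...,2]<z1)
    N,L,S,C=cv2.connectedComponentsWithStats(m.astype(np.uint8))
    for i in range(1,N):
        if S[i,4]>150: q=P[L==i];print(k,S[i,4],C[i].round(),np.median(q,0).round(4),np.percentile(q,[3,97],axis=0).round(3).tolist())
E
python3 st.py; python3 loc.py w9
```

```text
clock 12.3167
joints [-2.97915e+01  1.89278e+01  7.37225e+01  5.88000e-02  8.74532e+01
  6.01207e+01]
eef_pos [ 0.5834 -0.2684  0.12  ]
ee_rot [-1.798975e+02  6.050000e-02  8.510000e-02]
wrist_force [-0.7473  3.6239 -0.4333]
joint_efforts [ -1.7869 -43.3826 -30.4799  -1.0039  -1.2113   0.0561]
opening 0.1456
grasp_force 8.3027
blue 713 [332. 185.] [ 0.609  -0.2802  0.0328] [[0.571, -0.283, 0.03], [0.626, -0.275, 0.115]]
orange 2947 [479. 204.] [ 0.5914 -0.3848  0.0436] [[0.534, -0.393, 0.041], [0.641, -0.378, 0.045]]
black 4282 [316. 252.] [ 0.5907 -0.2685  0.1189] [[0.554, -0.276, 0.115], [0.623, -0.261, 0.171]]
black 923 [548. 198.] [ 0.5918 -0.4521  0.023 ] [[0.533, -0.456, 0.021], [0.636, -0.447, 0.024]]
```

{"name": "play_rows", "arguments": {"deltas": [[[0.857,0,11,-10,0],[0.857,0,23,-18,0],[0.857,0,36,-25,0],[0.857,0,49,-31,0],[0.857,0,63,-34,0],[0.857,0,78,-36,0],[0.857,0,93,-36,0],[0.857,0,107,-35,0]]]}}

```text
clock: 13.03
eef_pos: [0.5841, -0.3787, 0.1559]
ee_rot: [179.8, -0.1, -0.0]
wrist_force: [0.5, 0.4, 0.8]
opening: 0.146
grasp_force: 8.3
```

```bash
python3 st.py; python3 loc.py w10
```

```text
clock 13.0333
joints [-3.75832e+01  2.47013e+01  6.19110e+01 -7.40000e-02  9.31500e+01
  5.24128e+01]
eef_pos [ 0.5841 -0.3787  0.1559]
ee_rot [ 1.797964e+02 -1.433000e-01 -0.000000e+00]
wrist_force [0.5186 0.4322 0.7749]
joint_efforts [ 4.57300e-01 -4.84180e+01 -2.90174e+01 -2.03100e-01  4.40000e-03
  1.46000e-01]
opening 0.1459
grasp_force 8.3334
blue 1684 [200. 196.] [ 0.5867 -0.2819  0.0324] [[0.543, -0.287, 0.028], [0.626, -0.275, 0.034]]
orange 1015 [332. 166.] [ 0.621  -0.3923  0.0439] [[0.567, -0.397, 0.042], [0.642, -0.385, 0.152]]
black 3875 [316. 248.] [ 0.5911 -0.3787  0.1559] [[0.555, -0.386, 0.152], [0.624, -0.372, 0.182]]
black 1701 [402. 191.] [ 0.5894 -0.4538  0.0227] [[0.534, -0.461, 0.02], [0.636, -0.447, 0.024]]
```

{"name": "play_rows", "arguments": {"deltas": [[[0.857,0,14,3,0],[0.857,0,28,9,0],[0.857,0,41,15,0],[0.857,0,53,24,0],[0.857,0,60,30,0],[0.857,0,63,33,0],[0.857,0,63,33,0]]]}}

```text
clock: 13.67
eef_pos: [0.5835, -0.4408, 0.1206]
ee_rot: [180.0, 0.0, -0.0]
wrist_force: [1.1, -3.2, 4.0]
opening: 0.145
grasp_force: 8.5
```

```bash
python3 st.py; python3 loc.py w11
```

```text
clock 13.6667
joints [-4.14906e+01  3.03012e+01  5.80267e+01 -3.41000e-02  9.16593e+01
  4.85274e+01]
eef_pos [ 0.5835 -0.4408  0.1206]
ee_rot [ 1.799659e+02  1.290000e-02 -1.900000e-02]
wrist_force [ 1.1274 -3.235   3.9773]
joint_efforts [ 1.39670e+00 -4.95105e+01 -2.77129e+01  7.97400e-01  7.81300e-01
 -2.69000e-02]
opening 0.1451
grasp_force 8.456
blue 2164 [109. 206.] [ 0.5868 -0.2832  0.032 ] [[0.544, -0.287, 0.026], [0.626, -0.276, 0.034]]
orange 2650 [244. 208.] [ 0.5893 -0.3904  0.0434] [[0.537, -0.397, 0.042], [0.636, -0.383, 0.045]]
black 4378 [317. 252.] [ 0.5914 -0.4413  0.1253] [[0.558, -0.448, 0.121], [0.623, -0.434, 0.17]]
black 1624 [336. 175.] [ 0.6115 -0.4563  0.0222] [[0.567, -0.463, 0.018], [0.637, -0.445, 0.024]]
```

{"name": "play_rows", "arguments": {"deltas": [[[0.7,0,0,0,0],[0.5,0,0,0,0],[0.5,0,0,0,0],[0.5,0,0,-35,0],[0.5,0,0,-70,0],[0.5,0,-35,-70,0],[0.5,0,-70,-70,0],[0.5,0,-70,-70,0]]]}}

```text
clock: 14.38
eef_pos: [0.5844, -0.3624, 0.192]
ee_rot: [-179.7, 0.0, 0.4]
wrist_force: [-0.0, -1.1, 0.6]
opening: 0.498
grasp_force: 0.0
```

{"name": "play_rows", "arguments": {"deltas": [[[0.5,0,-40,0,0],[0.5,0,-80,0,0],[0.5,0,-90,0,0],[0.5,0,-90,0,0],[0.5,0,-90,0,0]]]}}

```text
clock: 14.8
eef_pos: [0.5836, -0.2787, 0.1911]
ee_rot: [180.0, 0.0, 0.1]
wrist_force: [-0.9, -0.7, 0.8]
opening: 0.499
grasp_force: 0.0
```

```bash
python3 st.py; python3 loc.py w12
```

```text
clock 14.8
joints [-3.05204e+01  1.78523e+01  6.69752e+01 -4.81000e-02  9.52021e+01
  5.93415e+01]
eef_pos [ 0.5836 -0.2787  0.1911]
ee_rot [1.799738e+02 4.980000e-02 1.337000e-01]
wrist_force [-0.8914 -0.7233  0.7838]
joint_efforts [ 1.18300e+00 -4.39527e+01 -3.00104e+01  1.74900e-01  1.08000e-02
  8.90000e-03]
opening 0.4988
grasp_force 0.0
blue 1311 [317. 186.] [ 0.5873 -0.2797  0.0327] [[0.544, -0.286, 0.03], [0.626, -0.273, 0.035]]
orange 1680 [435. 188.] [ 0.587  -0.3875  0.0436] [[0.533, -0.396, 0.041], [0.637, -0.381, 0.045]]
black 2077 [541. 215.] [ 0.5867 -0.4373  0.1249] [[0.546, -0.444, 0.119], [0.623, -0.434, 0.127]]
black 810 [494. 186.] [ 0.5862 -0.4543  0.023 ] [[0.533, -0.459, 0.021], [0.633, -0.449, 0.025]]
```

View pics/w12.png

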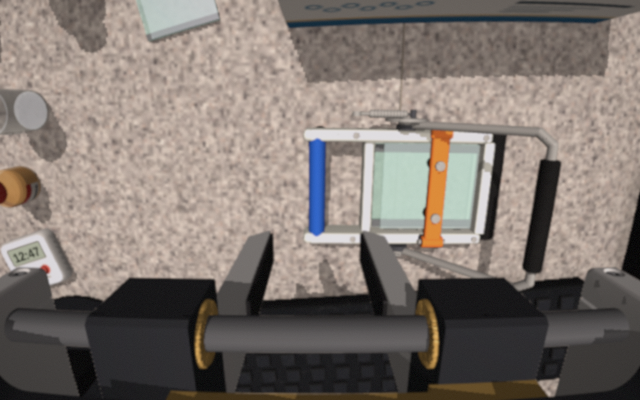

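The wrist view shows the leg fully out (sleeve 541,215; its measured position matches the stop), the clamp flat across the seated glass (437,188), and the blue bar (317,186) centred between the fingers. I'll descend in stages and check the forearm's clearance over the monitor.

{"name": "play_rows", "arguments": {"deltas": [[[0.6,0,1.5,35,0],[0.62,0,1.5,70,0],[0.62,0,1.5,105,0],[0.62,0,1.5,125,0],[0.62,0,1.5,125,0]]]}}

```text
clock: 15.27
eef_pos: [0.5795, -0.2803, 0.0587]
ee_rot: [-179.6, 0.7, -0.1]
wrist_force: [-0.1, -0.1, -1.4]
opening: 0.379
grasp_force: 0.0
```

```bash
python3 st.py; python3 - <<'E'
from station import env
from h import *
for n in("side","top"):
    c=env.camera(n);cv2.imwrite(f"pics/{n}13.png",c["frame"][:,:,::-1]);P=cloud(c);d=c["depth"]>0
    for a in np.arange(.28,.48,.03):
        m=d&(P[...,0]>=a)&(P[...,0]<a+.03)&(P[...,1]>-.34)&(P[...,1]<.1)&(P[...,2]>.377);q=P[m]
        if len(q)>5:print(n,a.round(2),len(q),"z",np.percentile(q[:,2],[0,5,50,95,100]).round(3),"y",np.percentile(q[:,1],[1,99]).round(3))
E
```

```text
clock 15.2667
joints [-3.08424e+01  2.19054e+01  7.69990e+01 -3.49000e-02  8.18559e+01
  5.92408e+01]
eef_pos [ 0.5795 -0.2803  0.0587]
ee_rot [-1.796408e+02  6.710000e-01 -7.600000e-02]
wrist_force [-0.0729 -0.0944 -1.4207]
joint_efforts [ 2.20200e-01 -4.82144e+01 -3.13964e+01  7.88000e-02 -5.09700e-01
  3.40000e-03]
opening 0.3792
grasp_force 0.0
side 0.28 742 z [0.448 0.466 0.501 0.521 0.523] y [-0.182 -0.158]
side 0.31 1221 z [0.434 0.451 0.495 0.516 0.52 ] y [-0.195 -0.157]
side 0.34 1576 z [0.419 0.437 0.487 0.509 0.514] y [-0.21  -0.146]
side 0.37 2001 z [0.393 0.423 0.477 0.499 0.504] y [-0.238 -0.128]
side 0.4 2273 z [0.377 0.392 0.457 0.483 0.488] y [-0.256 -0.139]
side 0.43 2391 z [0.377 0.388 0.449 0.469 0.473] y [-0.274 -0.161]
side 0.46 2574 z [0.377 0.383 0.427 0.454 0.459] y [-0.292 -0.159]
top 0.34 688 z [0.465 0.474 0.502 0.51  0.516] y [-0.205 -0.089]
top 0.37 3852 z [0.422 0.467 0.494 0.506 0.515] y [-0.228 -0.097]
top 0.4 3593 z [0.436 0.449 0.474 0.488 0.493] y [-0.249 -0.12 ]
top 0.43 3331 z [0.377 0.432 0.458 0.474 0.477] y [-0.267 -0.141]
top 0.46 1950 z [0.377 0.397 0.453 0.458 0.462] y [-0.286 -0.147]
```

View pics/side13.png

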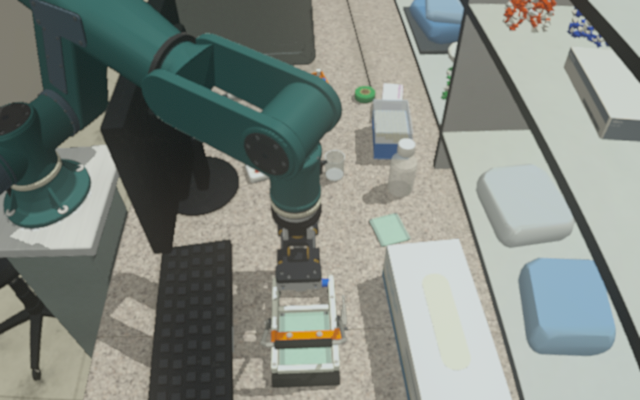

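The side view shows the forearm crossing the monitor's upper edge near (160,90), with its lower edge measured about 4 cm above the screen top. The hand is over the blue bar at (300,280). I'll continue slowly.

{"name": "play_rows", "arguments": {"deltas": [[[0.62,1,1,0,0],[0.62,1,1,8,0],[0.62,1,1,16,0],[0.62,1,1,22,0],[0.62,1,1,22,0]]]}}

```text
clock: 15.78
eef_pos: [0.5838, -0.281, 0.0428]
ee_rot: [-179.9, 0.1, 0.1]
wrist_force: [-0.8, -0.0, 0.2]
opening: 0.377
grasp_force: 0.0
```

```bash
python3 st.py; python3 loc.py w14
```

```text
clock 15.7833
joints [-3.07071e+01  2.27109e+01  7.78200e+01 -5.80000e-03  7.96236e+01
  5.92333e+01]
eef_pos [ 0.5838 -0.281   0.0428]
ee_rot [-1.799259e+02  1.357000e-01  6.080000e-02]
wrist_force [-0.7812 -0.0296  0.1612]
joint_efforts [-7.91000e-02 -4.63594e+01 -2.95853e+01  5.04000e-02 -2.26000e-01
  1.70000e-03]
opening 0.3774
grasp_force 0.0
blue 3966 [313. 240.] [ 0.5908 -0.2794  0.0325] [[0.548, -0.286, 0.029], [0.627, -0.273, 0.034]]
orange 4256 [529. 223.] [ 0.6015 -0.3866  0.0435] [[0.564, -0.395, 0.041], [0.637, -0.381, 0.045]]
black 1668 [315. 295.] [ 0.5912 -0.2792  0.0848] [[0.579, -0.3, 0.053], [0.613, -0.262, 0.137]]
black 12331 [173. 337.] [ 0.6135 -0.252   0.1458] [[0.596, -0.262, 0.13], [0.618, -0.241, 0.147]]
black 11404 [458. 333.] [ 0.6146 -0.3099  0.1456] [[0.596, -0.321, 0.129], [0.618, -0.3, 0.147]]
black 1062 [605. 392.] [ 0.6076 -0.3375  0.1564] [[0.586, -0.354, 0.135], [0.611, -0.321, 0.159]]
black 785 [ 31. 394.] [ 0.6074 -0.2262  0.1564] [[0.594, -0.239, 0.142], [0.609, -0.209, 0.158]]
black 467 [618. 207.] [ 0.6063 -0.4551  0.0229] [[0.571, -0.458, 0.022], [0.632, -0.451, 0.024]]
```

{"name": "play_rows", "arguments": {"deltas": [[[0.62,0,-1,7,0],[0.62,0,-1,13,0],[0.7,0,-1,13,0],[0.8,0,-1,13,0],[0.83,0,-1,13,0],[0.84,0,-1,13,0],[0.84,0,-1,13,0],[0.84,0,-1,13,0]]]}}

```text
clock: 16.5
eef_pos: [0.5848, -0.2795, 0.0315]
ee_rot: [-179.9, 0.0, 0.1]
wrist_force: [0.3, 3.6, 0.5]
opening: 0.161
grasp_force: 16.8
```

```bash
python3 st.py
```

```text
clock 16.5
joints [-30.6005  23.2167  78.502    0.0845  78.3344  59.3179]
eef_pos [ 0.5848 -0.2795  0.0315]
ee_rot [-1.799018e+02  3.400000e-03  6.450000e-02]
wrist_force [0.3024 3.6117 0.5057]
joint_efforts [-2.18740e+00 -4.52176e+01 -2.90580e+01 -1.03810e+00 -6.90100e-01
 -3.46000e-02]
opening 0.1611
grasp_force 16.7682
```

{"name": "play_rows", "arguments": {"deltas": [[[0.84,0,3,-15,0],[0.84,0,7,-30,0],[0.84,0,13,-44,0],[0.84,0,19,-58,0],[0.84,0,27,-72,0],[0.84,0,36,-85,0],[0.84,0,36,-85,0]]]}}

```text
clock: 17.08
eef_pos: [0.5855, -0.3182, 0.1193]
ee_rot: [179.8, -0.2, -0.0]
wrist_force: [-0.8, 3.4, -1.4]
opening: 0.165
grasp_force: 16.8
```

```bash
python3 st.py; cat > sc.py <<'E'
from station import env
from h import *
import sys
c=env.camera("side");cv2.imwrite(f"pics/{sys.argv[1]}.png",c["frame"][:,:,::-1]);P=cloud(c);M=masks(c);d=c["depth"]>0
for k in("blue","orange","black"):
    m=M[k]&d&(P[...,1]>-.56)&(P[...,1]<-.15)&(P[...,0]>.51)&(P[...,0]<.68)&(P[...,2]>.004)&(P[...,2]<.25)
    N,L,S,C=cv2.connectedComponentsWithStats(m.astype(np.uint8))
    for i in range(1,N):
        if S[i,4]>40: q=P[L==i];print(k,S[i,4],C[i].round(),np.median(q,0).round(4),np.percentile(q,[3,97],axis=0).round(3).tolist())
E
python3 sc.py s15
```

```text
clock 17.0833
joints [-3.33864e+01  2.17339e+01  7.01101e+01 -2.30000e-02  8.79114e+01
  5.66369e+01]
eef_pos [ 0.5855 -0.3182  0.1193]
ee_rot [ 1.798463e+02 -1.917000e-01 -2.220000e-02]
wrist_force [-0.8393  3.3851 -1.3504]
joint_efforts [ -1.0241 -43.9265 -29.489   -0.6527  -0.6462  -0.1625]
opening 0.165
grasp_force 16.7723
orange 54 [337. 346.] [ 0.6356 -0.4247  0.071 ] [[0.626, -0.43, 0.067], [0.639, -0.417, 0.076]]
orange 106 [275. 347.] [ 0.537  -0.4222  0.0712] [[0.531, -0.429, 0.067], [0.546, -0.415, 0.076]]
```

{"name": "play_rows", "arguments": {"deltas": [[[0.84,0,10,-12,0],[0.84,0,21,-23,0],[0.84,0,33,-34,0],[0.84,0,46,-43,0],[0.84,0,60,-51,0],[0.84,0,75,-58,0],[0.84,0,90,-64,0],[0.84,0,90,-64,0]]]}}

```text
clock: 17.8
eef_pos: [0.5848, -0.409, 0.1838]
ee_rot: [179.8, -0.2, -0.1]
wrist_force: [-2.7, 3.2, 7.2]
opening: 0.163
grasp_force: 16.7
```

```bash
python3 st.py;python3 sc.py s16
```

```text
clock 17.8
joints [-3.94741e+01  2.66282e+01  5.60867e+01 -8.46000e-02  9.70034e+01
  5.05762e+01]
eef_pos [ 0.5848 -0.409   0.1838]
ee_rot [ 1.797563e+02 -1.643000e-01 -6.040000e-02]
wrist_force [-2.7226  3.2319  7.228 ]
joint_efforts [ -0.6867 -43.5177 -27.9859  -0.2683  -1.2129  -0.1434]
opening 0.1634
grasp_force 16.6755
orange 294 [319. 372.] [ 0.6048 -0.4718  0.0837] [[0.566, -0.475, 0.077], [0.637, -0.465, 0.09]]
orange 120 [276. 374.] [ 0.5397 -0.4718  0.084 ] [[0.531, -0.475, 0.077], [0.553, -0.465, 0.091]]
```

{"name": "play_rows", "arguments": {"deltas": [[[0.84,0,8,-4,0],[0.84,0,15,-7,0],[0.84,0,23,-9,0],[0.84,0,31,-10,0],[0.84,0,39,-12,0],[0.84,0,47,-13,0],[0.84,0,47,-13,0]]]}}

```text
clock: 18.43
eef_pos: [0.5846, -0.4562, 0.1933]
ee_rot: [179.9, -0.0, -0.1]
wrist_force: [-1.1, 0.7, 2.8]
opening: 0.162
grasp_force: 16.7
```

```bash
python3 st.py;python3 sc.py s17
```

```text
clock 18.4333
joints [-4.23101e+01  3.06679e+01  4.92703e+01 -8.26000e-02  9.99469e+01
  4.77481e+01]
eef_pos [ 0.5846 -0.4562  0.1933]
ee_rot [ 1.798625e+02 -3.040000e-02 -7.260000e-02]
wrist_force [-1.1126  0.7276  2.8396]
joint_efforts [  0.5031 -50.1263 -29.5334   0.1244  -0.4417  -0.0733]
opening 0.1624
grasp_force 16.7196
orange 95 [336. 386.] [ 0.6295 -0.4932  0.0835] [[0.614, -0.496, 0.076], [0.638, -0.489, 0.089]]
orange 88 [275. 389.] [ 0.5388 -0.4931  0.0836] [[0.532, -0.496, 0.073], [0.553, -0.488, 0.09]]
orange 93 [304. 388.] [ 0.5803 -0.4934  0.0812] [[0.564, -0.495, 0.077], [0.602, -0.492, 0.086]]
```

{"name": "play_rows", "arguments": {"deltas": [[[0.84,0,6,0,0],[0.84,0,12,0,0],[0.84,0,18,0,0],[0.84,0,24,0,0],[0.84,0,29,0,0],[0.84,0,32,0,0],[0.84,0,32,0,0],[0.84,0,32,0,0]]]}}

```text
clock: 19.15
eef_pos: [0.5847, -0.4859, 0.1929]
ee_rot: [-180.0, 0.0, 0.0]
wrist_force: [-2.1, -0.4, 1.8]
opening: 0.162
grasp_force: 16.8
```

```bash
python3 st.py;python3 sc.py s18
python3 - <<'E'
from station import env
from h import *
for n in("wrist","top"):
    c=env.camera(n);cv2.imwrite(f"pics/{n}18.png",c["frame"][:,:,::-1]);P=cloud(c);M=masks(c);d=c["depth"]>0
    for k in M:
        m=M[k]&d&(P[...,1]>-.63)&(P[...,1]<-.4)&(P[...,0]>.51)&(P[...,0]<.68)&(P[...,2]>.004)&(P[...,2]<.2);q=P[m]
        if len(q)>30:print(n,k,len(q),np.median(q,0).round(4),np.percentile(q,[3,97],axis=0).round(3).tolist())
E
```

```text
clock 19.15
joints [-4.398760e+01  3.359750e+01  4.501870e+01 -1.900000e-02  1.014105e+02
  4.598250e+01]
eef_pos [ 0.5847 -0.4859  0.1929]
ee_rot [-1.799948e+02  3.220000e-02  2.620000e-02]
wrist_force [-2.0878 -0.4189  1.8266]
joint_efforts [ 6.91800e-01 -5.32158e+01 -3.04426e+01  4.32700e-01 -5.79000e-01
 -2.62000e-02]
opening 0.1615
grasp_force 16.7607
blue 67 [332. 351.] [ 0.6216 -0.4879  0.1924] [[0.616, -0.493, 0.188], [0.626, -0.482, 0.195]]
orange 477 [306. 395.] [ 0.5841 -0.5048  0.0823] [[0.535, -0.507, 0.073], [0.636, -0.5, 0.086]]
wrist blue 4078 [ 0.5921 -0.4857  0.1918] [[0.555, -0.493, 0.188], [0.625, -0.479, 0.194]]
wrist orange 704 [ 0.6011 -0.5027  0.0832] [[0.564, -0.506, 0.082], [0.635, -0.5, 0.085]]
wrist black 2628 [ 0.5648 -0.6295  0.0684] [[0.514, -0.63, 0.029], [0.633, -0.462, 0.187]]
top black 350 [ 0.5563 -0.4703  0.0236] [[0.517, -0.63, 0.012], [0.631, -0.465, 0.135]]
```

View pics/s18.png

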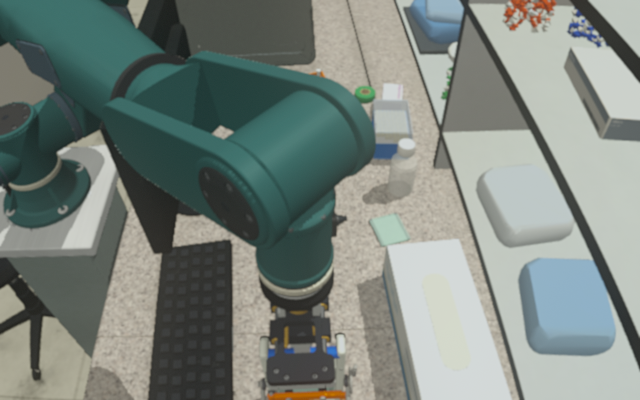

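The side view shows the frame standing under the hand, with the blue bar at (332,351) and the clamp at (306,395). The measurements give bar centre height 0.186 m and about 90°. I'll let it settle, then check the bystanders.

{"name": "play_rows", "arguments": {"deltas": [[[0.84,0,0,0,0],[0.84,0,0,0,0],[0.84,0,0,0,0],[0.84,0,0,0,0],[0.84,0,0,0,0],[0.84,0,0,0,0],[0.84,0,0,0,0],[0.84,0,0,0,0]]]}}

```text
clock: 19.97
eef_pos: [0.5849, -0.4853, 0.1929]
ee_rot: [-180.0, 0.0, 0.1]
wrist_force: [-1.8, 0.4, -2.4]
opening: 0.167
grasp_force: 16.7
```

```bash
python3 st.py; python3 sc.py s19; python3 - <<'E'
from station import env
from h import *
a=dict(np.load("top0.npz"));b=env.camera("top")
for n,(r0,r1,c0,c1) in dict(bottle=(215,242,210,235),beaker=(178,207,222,250),timer=(252,293,202,243)).items():
    print(n,np.abs(a["frame"][r0:r1,c0:c1].astype(int)-b["frame"][r0:r1,c0:c1]).mean().round(2))
E
```

```text
clock 19.9667
joints [-4.396170e+01  3.357640e+01  4.504440e+01  6.500000e-03  1.014246e+02
  4.598140e+01]
eef_pos [ 0.5849 -0.4853  0.1929]
ee_rot [-1.799639e+02  2.820000e-02  5.820000e-02]
wrist_force [-1.8425  0.412  -2.4403]
joint_efforts [ 6.46600e-01 -5.59517e+01 -3.20224e+01  3.18600e-01 -4.56200e-01
 -9.20000e-03]
opening 0.1675
grasp_force 16.7497
blue 63 [332. 351.] [ 0.6218 -0.4872  0.1922] [[0.616, -0.492, 0.188], [0.626, -0.482, 0.195]]
orange 473 [306. 395.] [ 0.5839 -0.5048  0.0823] [[0.535, -0.507, 0.072], [0.636, -0.499, 0.086]]
bottle 2.86
beaker 3.1
timer 3.24
```

{"name": "play_rows", "arguments": {"deltas": [[[0.845,0,0.5,1,0],[0.845,0,0.5,1,0],[0.845,0,0.5,1,0],[0.845,0,0.5,1,0],[0.845,0,0.5,1,0],[0.845,0,0.5,1,0],[0.845,0,0.5,1,0],[0.845,0,0.5,1,0]]]}}

```text
clock: 20.73
eef_pos: [0.5849, -0.4861, 0.1929]
ee_rot: [180.0, -0.0, 0.0]
wrist_force: [-1.8, 0.3, 0.1]
opening: 0.161
grasp_force: 27.1
```

{"name": "play_rows", "arguments": {"deltas": [[[0.845,0,0,0,0],[0.845,0,0,0,0],[0.845,0,0,0,0],[0.845,0,0,0,0]]]}}

```text
clock: 21.07
eef_pos: [0.5849, -0.4861, 0.1929]
ee_rot: [180.0, -0.0, 0.0]
wrist_force: [-2.3, 0.3, 1.3]
opening: 0.156
grasp_force: 27.1
```

```bash
python3 sc.py s20; python3 - <<'E'
from station import env
from h import *
c=env.camera("wrist");P=cloud(c);M=masks(c);d=c["depth"]>0
for k in("blue","orange"):
    q=P[M[k]&d&(P[...,1]>-.6)&(P[...,1]<-.4)&(P[...,2]<.25)];print(k,np.median(q,0).round(4),np.percentile(q,[3,97],axis=0).round(3).tolist())
E
```

```text
blue 65 [332. 351.] [ 0.6218 -0.4881  0.1922] [[0.616, -0.493, 0.188], [0.626, -0.482, 0.195]]
orange 468 [306. 395.] [ 0.5829 -0.5051  0.0825] [[0.536, -0.507, 0.072], [0.636, -0.5, 0.086]]
blue [ 0.5922 -0.4861  0.1918] [[0.555, -0.493, 0.188], [0.625, -0.479, 0.194]]
orange [ 0.6009 -0.5031  0.0833] [[0.564, -0.506, 0.082], [0.635, -0.5, 0.085]]
```

Everything is stable and upright, and the foot is on the bench. I'm handing in.

```bash
python3 -c "
from station import env
print(env.close_job())"
```

```text
the job is handed in; nothing more can be done
None
```

I handed the job in at 21 s: the clamp is shut, the leg is fully out, and the frame is held upright and still on its foot with the blue bar gripped. My first try at the leg gripped too hard and dragged the frame about 17 cm along the bench; the glass was still seated after the leg flip but I didn't check it once upright, and the beaker, bottle and timer look undisturbed.

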